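# Level the tester's stage and hold the loaded pan over it

### The arm

A 6-joint arm with a two-finger parallel gripper is mounted at the origin on the work surface. World frame = base frame: x ahead of the robot, y to its left, z up, the work surface at z = 0. Lengths are in m, angles in rad, forces in N, time in s.
With the tool pointing down it reaches from about 0.425 to 0.95 m from the base axis. Payload 3.5 kg.
Tool frame: the origin (TCP) lies on the centre line of the jaws, within the pads' length; the fingertips stand tip_extent ahead of it and the grasp point (between the pads) lies 2 mm behind it (tip_extent is the distance from the TCP to the fingertips, in m); z points along the fingers, y is the direction in which the jaws open and shut (so a half turn about z gives the same grasp; the last joint's range is limited). The gripper opens to 85 mm and grips with 20 to 120 N. Pads are 22 mm wide; open, the fingers measure 114 mm over their backs; the gripper's body (76 mm by 85 mm) begins 54 mm behind the grasp point. The pads swing forward as they close: fully open they stand 13 mm farther back than shut.
Start: joints at [-1.465, 0.286, 1.577, -0, 1.279, -0.15], TCP at [0.171, -0.653, 0.248] pointing down, gripper open.
Joint ranges: [-2.77, 2.77], [-0.9, 2.22], [0.21, 2.48], [-1.53, 4.67], [0.24, 2.81], [-2.84, 2.84]. Speed limits (rad/s): [2.79, 2.79, 3.14, 3.14, 3.14, 3.14].

### API

Orientations are given as a unit quaternion [x, y, z, w].
In Python, from plant import * gives the robot as it stands.
- The arm moves only by the shell command python3 -m crank 'ROWS' [FORCE]. ROWS is JSON, a list of rows, each a list of 7 numbers: the gripper's target within -1 to 1 (shut at 1, half-way at 0, fully open at -1), then the shift along the tool's x, y, z in cm, then the turn, a rotation vector about the tool's x, y, z in degrees. In form: [[fingers, tx, ty, tz, wx, wy, wz], ...]. A call has 1 to 5 rows; each row shifts and turns the commanded pose from where the row before left it, along the tool's axes as they then stand; what a row does not reach is not made up. A row lasts 1/10 s, in which the tool goes at most 50 mm and 8.59 degrees, less where a joint would pass 70% of its speed; a pose out of reach is approached as far as the arm can. A call is refused whole if a number of a shift passes 5 or a number of a turn 8.59, either way. A call with a gripper value outside its range is refused whole. The fingers move at their own pace and stop on an object; FORCE is the grip in N (left out, the last holds). Time passes only in rows, so rows that do not move let the fingers close. It gives the time, the measured TCP pose, the force and the opening at its end, in the units of the state.
- get_state(): the state, without advancing time (a new reading comes with each control period).
- read_camera(name): name is "side" or "top" or "wrist"; returns a dict with "color" (400x640x3 uint8, red, green, blue), "vfov" (degrees; the focal length in pixels is half the picture's height over the tangent of half this angle, whatever the lens; pixels are square), "cx", "cy" (the principal point, pixels), "cam_to_world" (4x4, takes a point from camera to world coordinates). Camera axes: x right, y up, looking along -z (the intrinsics and any distortion apply to the point x, -y, -z); pixel columns grow to the right and rows downward; lengths in m; the calibration is good to about 2 mm. A picture is of the moment at which its call begins. There is no depth.
- sign_off(): hands the job in, once; it reports no verdict.
Trained networks look in the newest picture that a camera, given by its name, has taken for a name from the list of things; names that differ only in an ending like _2 or _b are one class to them, and where a whole thing is asked for, a point or a joint stands for the part that bears it (a point fixed in the world has none). Each returns a list of dicts, best first, with "p" (0 to 1); they miss things now and then, are a little off and sometimes report something else, mostly with a low value. They report only what shows in the picture. A call takes as long as a camera call. They do not tell look-alikes from the thing itself.
- trace(thing, camera): "pixels" (400x640 bool, what is visible of it) and "location" ([column, row] in pixels, amid what is visible of it).
- place_of(thing, camera): "location" ([column, row] in pixels: a listed point, or the origin of a listed thing).
The state is a dict: "time": time; "qpos": joint angles; "dq": joint speeds; "joint_efforts": joint torques, N m; "eef_pos": TCP position; "tcp_rot": TCP orientation; "contact_force": force on the tool from outside, world axes, zero at the start; "wrist_torque": the same for the moment, N m; "opening": opening from 0.0 (shut) to 1.0 (fully open).
Only numpy, scipy, OpenCV 4.12 (cv2) and the standard library are available. Lean on these libraries where they do the work, as an engineer would, in place of code of your own. Each camera call takes 0.05 s, during which the arm holds its last target.

### The job

Turn the tester's tilt knob until its hinged stage is level. Then lift the weight pan by its bridge handle off its stand, with the weight staying on it and without knocking anything else about, and carry it over the middle of the stage. Finish holding it there, level and still, about 6 cm above the stage and touching nothing but the gripper: do not put it down or let go.

Things in the scene. Friction and masses are not known exactly. Their poses are not given: they have to be found in the camera images.
- tester: Grey bench tester, fixed, turned a little from start to start: base 150 (x) x 400 (y) mm, top 30 mm above the bench. Origin: centre of its underside, on the bench. Head box at its +y end (120 x 95 mm, y 100 to 196, 130 mm high), stage over the middle, tilt knob at (0, -155). A thin upright index post at (-67, -100) is 75 mm high: the level stage is flush with its top.
- stage (a joint): Tilt of the stage in rad: bare aluminium plate, 120 (x) x 165 (y) x 8 mm, hinged near the head box, free end towards the knob. 0 = level (top 75 mm above the bench); negative = free end low; starts at about -0.06 to -0.14. Only the knob moves it: 0.06 rad for each rad that the knob turns.
- stage_mid (a point): Middle of the stage's top face; moves with the stage. z is square to the stage.
- knob (a joint): Angle of the tilt knob in rad, growing clockwise seen from above. Turning it clockwise raises the stage's free end; the stage is level at 0. It starts at about -2.3 to -1, has stops at -2.7 and 1.2, turns with slight friction and stays where it is left. It does not move up or down.
- knob_grip (a point): Centre of the tilt knob's black bar grip on its upright column: 46 mm long (x, turning with the knob) x 14 mm thick (y, the way to pinch it) x 28 mm high, top 133 mm above the bench. The column below it is 12 mm thick.
- stand: Fixed pan stand, grey: flat top 90 x 70 mm, 50 mm above the bench, on a round post. Origin: centre of its underside, on the bench. The tester and the stand swap sides from start to start.
- pan_handle (a point): Centre of the handle bar of the weight pan. The bar is straight and level, 116 mm long (x) x 12 mm thick (y, the way to pinch it) x 14 mm high, along the pan's middle and joined to it by an upright at each end; its centre is 70 mm above the pan's underside.
- pan: Steel weight pan, 120 (x) x 90 (y) mm with a rim 12 mm high and a floor 4 mm thick, 0.32 kg, its own balance point at its middle; loose on the stand. Origin: centre of its underside. z is its upright axis.
- weight_mid (a point): Half-way up the brass weight that stands loose on the pan's floor below the handle: 36 mm across, 34 mm high with a small knob on top, 0.14 to 0.26 kg. It stands up to 28 mm from the pan's middle along the handle, so the loaded pan balances off its middle, towards the weight.
- weight: The same brass weight; origin: centre of its underside.
- bobbin: Bystander: white empty bobbin standing on the bench, 52 mm across, 80 mm high. Origin: centre of its underside.
- spare_weight: Bystander: steel weight standing on the bench, 44 mm across, 47 mm high. Origin: centre of its underside.
- screwdriver: Bystander: screwdriver lying on the bench. Origin: underside, near its middle.
Mind the look-alikes: they are no part of the job. There is more than one size of the pan; the job needs the smaller. There is more than one size of the stand; the job needs the larger.

How it is judged:
By the outcome, as a careful person would: the job done as asked, in the order asked, and still so for the second after the job is handed in, while the arm keeps its last pose, push and grip.
It also fails if it takes over 69 s, if anything falls off the work surface, if the arm or the gripper's body presses on something with over 40 N, if the wrist force passes 120 N, or if a joint passes its speed limit or range.

## Working session

There is one attempt and no reset: what is moved stays moved. The work goes in short steps, Python scripts to look and compute and a shell command to move; the robot and the scene stay as the last step left them, time stands still between calls to the robot, and variables do not carry over. Pictures are saved under pics/ and viewed, and the job is handed in when it is done.

```bash
ls; mkdir -p pics
cat > h.py <<'E'
from plant import *
import numpy as np, cv2
from scipy.spatial.transform import Rotation as R
def shot(n,f):
    d=read_camera(n); cv2.imwrite('pics/'+f,d['color'][:,:,::-1]); return d
def ray(d,px):
    f=200/np.tan(np.radians(d['vfov'])/2)
    v=np.array([(px[0]-d['cx'])/f,-(px[1]-d['cy'])/f,-1.])
    M=np.array(d['cam_to_world']); return M[:3,3],M[:3,:3]@v/np.linalg.norm(v)
def atz(d,px,z):
    o,v=ray(d,px); return o+v*(z-o[2])/v[2]
def tri(obs):
    A=np.zeros((3,3));b=np.zeros(3);rs=[ray(*o) for o in obs]
    for o,v in rs:
        P=np.eye(3)-np.outer(v,v);A+=P;b+=P@o
    p=np.linalg.solve(A,b); return p,[np.linalg.norm((np.eye(3)-np.outer(v,v))@(p-o))*1e3 for o,v in rs]
def proj(d,p):
    f=200/np.tan(np.radians(d['vfov'])/2)
    q=np.linalg.inv(np.array(d['cam_to_world']))@np.r_[p,1]
    return np.array([d['cx']+f*q[0]/-q[2],d['cy']-f*q[1]/-q[2]])
E
python3 - <<'E'
from h import *
np.set_printoptions(precision=4,suppress=True)
print(get_state())
for n in ['top','side','wrist']:
    d=shot(n,n+'0.png'); print(n,{k:v for k,v in d.items() if k!='color'})
    if n!='wrist' or 1:
        for t in ['knob_grip','pan_handle','stand','pan','stage_mid','tester','weight_mid','weight','bobbin','spare_weight','screwdriver']:
            print(t,[(round(r['p'],2),np.round(r['location'],1).tolist()) for r in place_of(t,n)])
E
```

```text
pics
{'time': 0.0, 'qpos': array([-1.465 ,  0.2872,  1.5782, -0.    ,  1.2786, -0.15  ]), 'dq': array([-0.0024,  0.0033,  0.0008, -0.0018,  0.0003, -0.0009]), 'joint_efforts': array([ -0.    , -40.5979, -29.2626,  -0.0001,   0.0057,   0.    ]), 'eef_pos': array([ 0.1707, -0.6524,  0.2469]), 'tcp_rot': array([ 0.9918,  0.1276,  0.    , -0.0012]), 'contact_force': array([-0.1788, -0.0521,  0.4273]), 'wrist_torque': array([-0.0225,  0.014 ,  0.0049]), 'opening': 0.9987886386126572}
top {'vfov': 55.09221401373479, 'cx': 317.17810300927613, 'cy': 201.92860659167908, 'cam_to_world': array([[ 0.0259,  0.9966, -0.0784,  0.4915],
       [-0.9995,  0.0243, -0.0213, -0.0601],
       [-0.0194,  0.0789,  0.9967,  1.0607],
       [ 0.    ,  0.    ,  0.    ,  1.    ]])}
knob_grip [(0.5, [291.5, 187.8])]
pan_handle [(0.96, [372.1, 296.7]), (0.77, [380.1, 207.7]), (0.23, [243.4, 204.0])]
stand [(0.81, [424.5, 204.2])]
pan [(0.86, [376.3, 209.0]), (0.78, [367.1, 291.8]), (0.34, [378.7, 208.7])]
stage_mid [(0.9, [243.3, 200.9])]
tester [(0.81, [243.4, 205.4]), (0.57, [379.4, 208.2])]
weight_mid [(0.49,
[... 714 characters left out ...]
age_mid [(0.97, [292.5, 173.1])]
tester [(0.68, [284.3, 196.6])]
weight_mid [(0.72, [339.9, 272.5])]
weight [(0.92, [341.3, 278.6])]
bobbin [(0.8, [371.3, 201.2])]
spare_weight [(0.86, [457.1, 278.4]), (0.66, [340.4, 275.2])]
screwdriver [(0.83, [343.0, 169.2]), (0.33, [371.4, 204.2])]
wrist {'vfov': 67.13137096254991, 'cx': 316.77826881133393, 'cy': 199.5076493145293, 'cam_to_world': array([[ 0.2534,  0.9201,  0.2986,  0.2486],
       [-0.9674,  0.2413,  0.0775, -0.6324],
       [-0.0008, -0.3085,  0.9512,  0.3733],
       [ 0.    ,  0.    ,  0.    ,  1.    ]])}
knob_grip []
pan_handle []
stand []
pan []
stage_mid []
tester []
weight_mid []
weight []
bobbin []
spare_weight []
screwdriver []
```

View pics/top0.png

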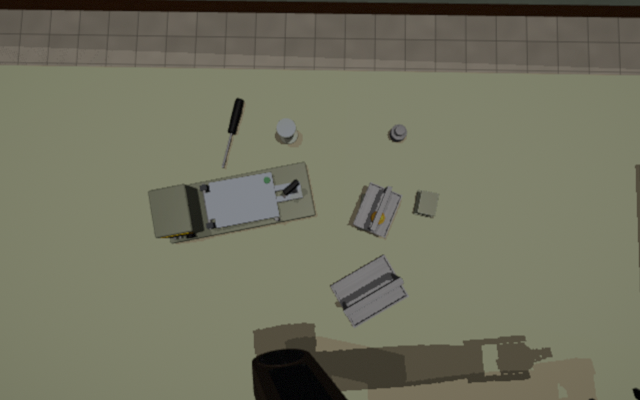

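View pics/side0.png

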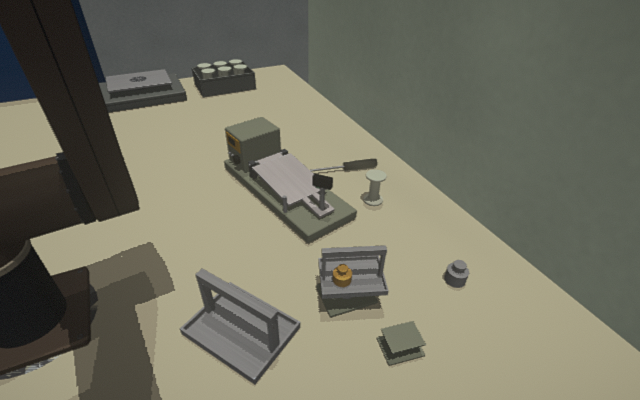

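The top view shows the tester at (240,205) with its knob bar at (291,187). The loaded smaller pan is on the larger stand at (377,210), and the larger empty pan is on the bench at (368,291). The smaller stand is at (427,204), the bobbin at (288,130), the spare weight at (398,132) and the screwdriver at (234,130).

Candidates for the pan handle are top (380,207) / side (353,251), the smaller one with the weight, and (372,297) / (235,298), the larger one and a decoy. I choose the first.

Run:
```python
from h import *
np.set_printoptions(precision=4,suppress=True)
a=read_camera('top');b=read_camera('side')
for n,p,q in [('pan_handle',(380.1,207.7),(352.8,251.6)),('decoy',(372.1,296.7),(235,297.6)),('knob',(291.5,187.8),(321.7,182.5)),('stage_mid',(243.3,200.9),(292.5,173.1)),('weight_mid',(377.4,217.6),(339.9,272.5)),('tester',(243.4,205.4),(284.3,196.6)),('bobbin',(290,136),(371.3,201.2)),('spare',(395.3,132.6),(457.1,278.4))]:
    print(n,*tri([(a,p),(b,q)]))
A=a['color'];B=b['color']
c1=cv2.resize(A[150:260,260:440],None,fx=4,fy=4,interpolation=cv2.INTER_CUBIC);cv2.imwrite('pics/c1.png',c1[:,:,::-1])
c2=cv2.resize(B[140:330,220:420],None,fx=3.5,fy=3,interpolation=cv2.INTER_CUBIC);cv2.imwrite('pics/c2.png',c2[:,:,::-1])
```

```text
pan_handle [ 0.5538 -0.1942  0.1174] [np.float64(1.5473181185000942), np.float64(1.547318118500237)]
decoy [ 0.3361 -0.1818  0.0919] [np.float64(0.7918034809168752), np.float64(0.7918034809168093)]
knob [0.5987 0.0249 0.117 ] [np.float64(0.6430330826360778), np.float64(0.6430330826360336)]
stage_mid [0.5725 0.1503 0.0742] [np.float64(5.850554039230496), np.float64(5.850554039230396)]
weight_mid [ 0.5308 -0.1938  0.0729] [np.float64(2.0121806498590233), np.float64(2.012180649858894)]
tester [ 0.5608  0.1696 -0.0087] [np.float64(0.03558682434255239), np.float64(0.03558682434260181)]
bobbin [ 0.7574  0.0451 -0.0003] [np.float64(2.2203350191425857), np.float64(2.22033501914238)]
spare [ 0.7774 -0.2529 -0.0031] [np.float64(1.5630739017503417), np.float64(1.5630739017503354)]
```

```bash
sleep 1
```

```text
(no output)
```

View pics/c1.png

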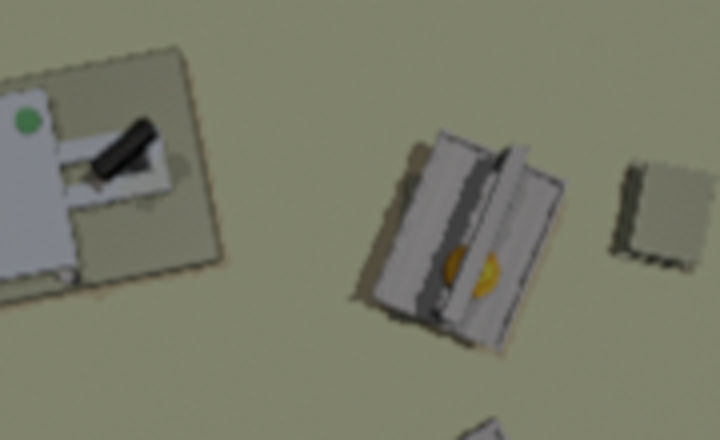

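View pics/c2.png

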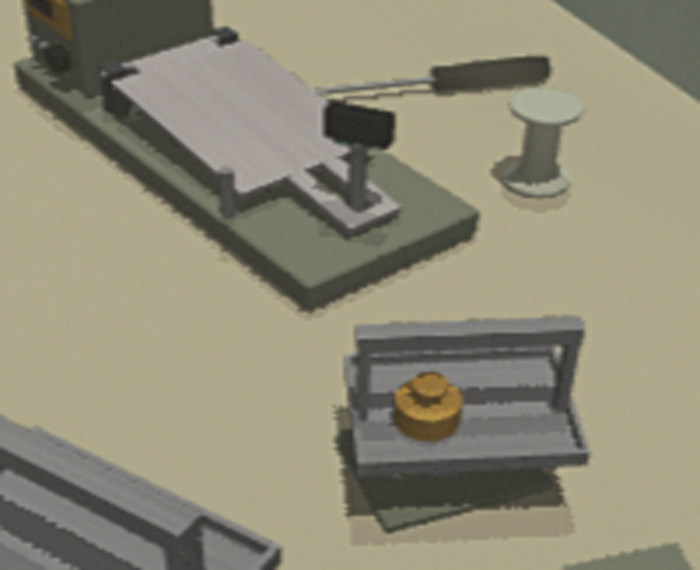

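The crops confirm the choice: the smaller pan carries the brass weight on the larger stand, and the heights agree (handle 0.117 m, knob grip 0.117 m). Next I move over the knob.

```bash
python3 -c "
import plant;print([k for k in dir(plant) if k[0]!='_']); print(getattr(plant,'tip_extent',None))"
python3 -m crank '[[-1,1.5,-1.5,0,0,0,0],[-1,3.4,-3.2,0,0,0,0],[-1,3.4,-3.2,0,0,0,0],[-1,3.4,-3.2,0,0,0,0],[-1,3.4,-3.2,0,0,0,0]]'
python3 -m crank '[[-1,3.4,-3.2,0,0,0,0],[-1,3.4,-3.2,0,0,0,0],[-1,3.4,-3.2,0,0,0,0],[-1,3.4,-3.2,0,0,0,0],[-1,3.4,-3.2,0,0,0,0]]'
python3 -m crank '[[-1,3.4,-3.2,0,0,0,0],[-1,3.4,-3.2,0,0,0,0],[-1,3.4,-3.2,0,0,0,0],[-1,3.4,-3.2,0,0,0,0],[-1,3.4,-3.2,0,0,0,0]]'
python3 -m crank '[[-1,1.5,-1.5,0,0,0,0],[-1,0,0,0,0,0,0],[-1,0,0,0,0,0,0]]'
```

```text
['Unreachable', 'get_state', 'place_of', 'read_camera', 'sign_off', 'tip_extent', 'trace']
0.017
time: 2.4
eef_pos: [0.2814, -0.4749, 0.2484]
tcp_rot: [0.992, 0.127, 0.0, 0.0]
contact_force: [0.2, -0.2, 0.3]
opening: 1.005
time: 2.9
eef_pos: [0.4054, -0.277, 0.2487]
tcp_rot: [0.992, 0.127, 0.0, 0.0]
contact_force: [0.3, 0.2, -0.2]
opening: 1.002
time: 3.4
eef_pos: [0.5295, -0.079, 0.2488]
tcp_rot: [0.992, 0.128, 0.0, 0.0]
contact_force: [0.4, -0.6, -0.5]
opening: 1.0
time: 3.7
eef_pos: [0.5393, -0.0625, 0.2483]
tcp_rot: [0.992, 0.128, -0.0, 0.0]
contact_force: [0.5, 0.5, -0.1]
opening: 1.003
```

Run:
```python
from h import *
np.set_printoptions(precision=4,suppress=True)
d=shot('wrist','w1.png')
for t in ['knob_grip','pan_handle','stage_mid']:
    print(t,[(round(r['p'],2),np.round(r['location'],1).tolist(),atz(d,r['location'],0.119)) for r in place_of(t,'wrist')])
```

```text
knob_grip [(0.66, [230.3, 97.7], array([0.6023, 0.026 , 0.119 ]))]
pan_handle [(0.83, [463.7, 217.7], array([ 0.5543, -0.1955,  0.119 ])), (0.56, [370.6, 372.2], array([ 0.3607, -0.1697,  0.119 ]))]
stage_mid [(0.88, [106.6, 89.1], array([0.5837, 0.1219, 0.119 ]))]
```

View pics/w1.png

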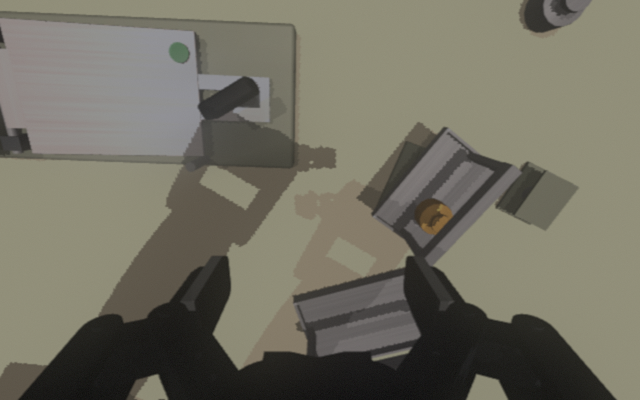

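The wrist view shows the knob bar from (203,108) to (258,84), the base's end edge from (295,25) to (293,166), and the pan handle from (430,255) to (515,170) with the weight at (434,215). Next I measure the directions.

Run:
```python
from h import *
np.set_printoptions(precision=4,suppress=True)
d=read_camera('wrist')
im=d['color']
cv2.imwrite('pics/w1k.png',cv2.resize(im[60:140,160:310],None,fx=5,fy=5,interpolation=cv2.INTER_CUBIC)[:,:,::-1])
cv2.imwrite('pics/w1p.png',cv2.resize(im[110:280,360:540],None,fx=4,fy=3.5,interpolation=cv2.INTER_CUBIC)[:,:,::-1])
a,b=atz(d,(295,25),.03),atz(d,(293,166),.03);v=a-b;print('tester yaw from end edge',np.degrees(np.arctan2(v[1],v[0])),np.linalg.norm(v))
a,b=atz(d,(10,13),.03),atz(d,(293,25),.03);v=a-b;print('yaw side edge',np.degrees(np.arctan2(-v[0],v[1])))
```

```text
tester yaw from end edge 12.37902820019287 0.1443718936990425
yaw side edge 12.415314616289235
```

View pics/w1k.png

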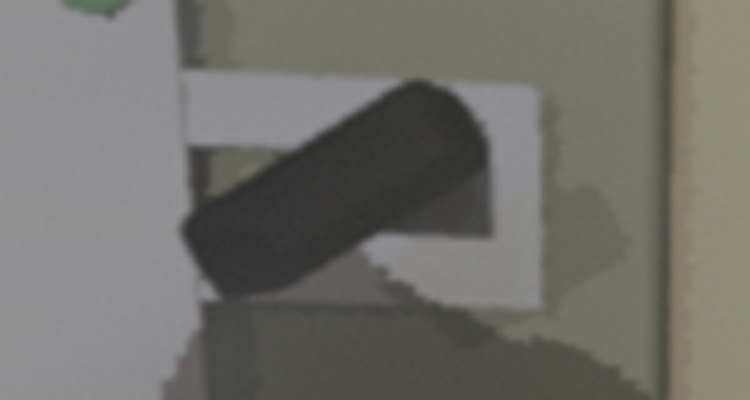

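View pics/w1p.png

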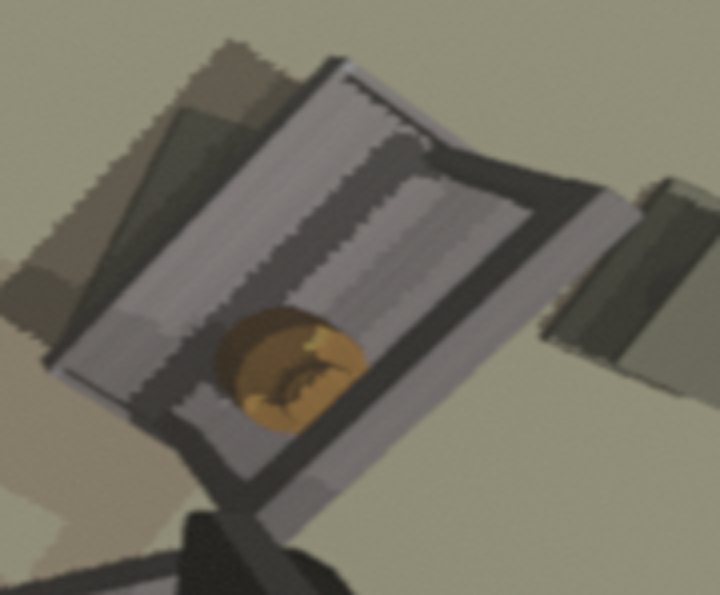

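Run:
```python
from h import *
np.set_printoptions(precision=4,suppress=True)
d=read_camera('wrist')
print(d['cam_to_world'][:3,3])
def ang(p,q,z):
    a,b=atz(d,p,z),atz(d,q,z);v=b-a;print(np.degrees(np.arctan2(v[1],v[0])),np.linalg.norm(v),(a+b)/2)
ck=lambda x,y:(160+x/5,60+y/5)
ang(ck(185,228),ck(405,82),.133)
ang(ck(240,297),ck(480,165),.105)
cp=lambda x,y:(360+x/4,110+y/3.5)
ang(cp(250,505),cp(600,190),.127)
ang(cp(285,540),cp(640,215),.127)
ang(cp(45,360),cp(340,65),.062)
# balance of mask
```

```text
[ 0.6168 -0.0431  0.3734]
-44.97820002344001 0.04074141794561308 [0.6055 0.0302 0.133 ]
-48.749082763574414 0.047808297719247016 [0.5949 0.0262 0.105 ]
-22.724390729194713 0.10463757363191552 [ 0.5611 -0.19    0.127 ]
-21.4910939503384 0.10827085566465432 [ 0.5555 -0.2011  0.127 ]
-22.821126359161937 0.11417623336879568 [ 0.5718 -0.1525  0.062 ]
```

```bash
python3 -m crank '[[-1,0,0,0,0,0,-8.5],[-1,0,0,0,0,0,-8.5],[-1,0,0,0,0,0,-8.5],[-1,0,0,0,0,0,-8.5],[-1,0,0,0,0,0,-8.5]]'
python3 -m crank '[[-1,0,0,0,0,0,-8.5],[-1,0,0,0,0,0,-8.5],[-1,0,0,0,0,0,-8.5],[-1,0,0,0,0,0,-8.5],[-1,0,0,0,0,0,-8.5]]'
python3 -m crank '[[-1,0,0,0,0,0,-8.5],[-1,0,0,0,0,0,-8.5],[-1,0,0,0,0,0,-8.5],[-1,0,0,0,0,0,-7.8],[-1,0,0,0,0,0,0]]'
cat >> h.py <<'E'
def togo(p,yaw=None):
    s=get_state();r=R.from_quat(s['tcp_rot']).as_matrix()
    print('shift cm',r.T@(np.array(p)-s['eef_pos'])*100,'yaw now',np.degrees(np.arctan2(r[1,0],r[0,0])),'tilt',np.degrees(np.arccos(-r[2,2])))
E
python3 - <<'E'
from h import *
np.set_printoptions(precision=3,suppress=True)
togo([.600,.026,.21])
E
```

```text
time: 4.5
eef_pos: [0.5392, -0.0632, 0.2484]
tcp_rot: [0.877, 0.481, 0.0, 0.0]
contact_force: [-0.2, -0.2, 0.6]
opening: 1.0
time: 5.0
eef_pos: [0.5392, -0.0632, 0.2484]
tcp_rot: [0.643, 0.766, 0.0, 0.0]
contact_force: [0.0, -0.0, -0.3]
opening: 0.998
time: 5.5
eef_pos: [0.5392, -0.0632, 0.2484]
tcp_rot: [0.4, 0.917, -0.0, 0.0]
contact_force: [0.3, 0.3, 0.3]
opening: 1.001
shift cm [ 2.397 10.522  3.838] yaw now 132.88510786923203 tilt 0.006753540805617967
```

```bash
python3 -m crank '[[-1,0.8,3.5,1,0,0,0],[-1,0.8,3.5,1.5,0,0,0],[-1,0.8,3.5,1.3,0,0,0],[-1,0,0,0,0,0,0],[-1,0,0,0,0,0,0]]'
python3 - <<'E'
from h import *
np.set_printoptions(precision=4,suppress=True)
togo([.600,.026,.121])
d=shot('wrist','w2.png')
for t in ['knob_grip']:
    print(t,[(round(r['p'],2),np.round(r['location'],1).tolist(),atz(d,r['location'],0.119)) for r in place_of(t,'wrist')])
E
```

```text
time: 6.0
eef_pos: [0.5997, 0.0267, 0.2097]
tcp_rot: [0.4, 0.917, -0.0, -0.001]
contact_force: [0.1, -0.9, -0.3]
opening: 1.003
shift cm [-0.078  -0.0176  8.8683] yaw now 132.89404785161554 tilt 0.08566054443587418
knob_grip [(0.83, [316.6, 210.2], array([0.6002, 0.0278, 0.119 ]))]
```

View pics/w2.png

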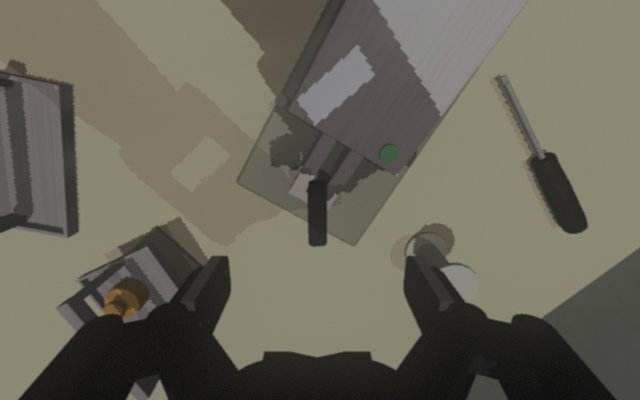

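The bar is at (317,210), upright in the picture and centred between the fingers at 230 and 405. I descend and grip.

```bash
python3 -m crank '[[-1,0,0,2.5,0,0,0],[-1,0,0,3,0,0,0],[-1,0,0,2,0,0,0],[-1,0,0,1.5,0,0,0],[-1,0,0,0,0,0,0]]'
python3 -m crank '[[1,0,0,0,0,0,0],[1,0,0,0,0,0,0],[1,0,0,0,0,0,0],[1,0,0,0,0,0,0],[1,0,0,0,0,0,0]]' 50
python3 -m crank '[[1,0,0,0,0,0,0],[1,0,0,0,0,0,0],[1,0,0,0,0,0,0]]'
```

```text
time: 6.6
eef_pos: [0.5984, 0.0259, 0.1184]
tcp_rot: [0.4, 0.917, -0.001, -0.002]
contact_force: [-0.3, -0.2, -0.1]
opening: 1.003
time: 7.1
eef_pos: [0.6001, 0.0265, 0.1211]
tcp_rot: [0.399, 0.917, -0.0, 0.0]
contact_force: [-3.8, -2.4, 12.8]
opening: 0.16
time: 7.4
eef_pos: [0.6001, 0.0264, 0.1211]
tcp_rot: [0.399, 0.917, -0.0, 0.0]
contact_force: [-2.4, -0.8, 5.6]
opening: 0.157
```

```bash
python3 -m crank '[[1,0,0,0,0,0,4],[1,0,0,0,0,0,6],[1,0,0,0,0,0,6],[1,0,0,0,0,0,6],[1,0,0,0,0,0,6]]'
python3 -m crank '[[1,0,0,0,0,0,6],[1,0,0,0,0,0,6],[1,0,0,0,0,0,6],[1,0,0,0,0,0,6],[1,0,0,0,0,0,6]]'
python3 -m crank '[[1,0,0,0,0,0,6],[1,0,0,0,0,0,6],[1,0,0,0,0,0,6],[1,0,0,0,0,0,6],[1,0,0,0,0,0,6]]'
python3 -m crank '[[1,0,0,0,0,0,6],[1,0,0,0,0,0,6],[1,0,0,0,0,0,6],[1,0,0,0,0,0,6],[1,0,0,0,0,0,2.6]]'
python3 -m crank '[[1,0,0,0,0,0,6],[1,0,0,0,0,0,0],[1,0,0,0,0,0,0]]'
python3 - <<'E'
from h import *
np.set_printoptions(precision=4,suppress=True)
togo([.600,.026,.121])
d=shot('wrist','w3.png');d=shot('side','s3.png')
cv2.imwrite('pics/s3c.png',cv2.resize(d['color'][110:240,215:365],None,fx=5,fy=4.5,interpolation=cv2.INTER_CUBIC)[:,:,::-1])
E
```

```text
time: 7.9
eef_pos: [0.6003, 0.0266, 0.1211]
tcp_rot: [0.611, 0.792, 0.0, 0.0]
contact_force: [-1.2, -0.5, 4.4]
opening: 0.153
time: 8.4
eef_pos: [0.6006, 0.0266, 0.1211]
tcp_rot: [0.795, 0.607, 0.001, 0.001]
contact_force: [-0.8, -0.3, 4.8]
opening: 0.154
time: 8.9
eef_pos: [0.6008, 0.0264, 0.1211]
tcp_rot: [0.925, 0.38, 0.001, 0.001]
contact_force: [-0.1, -0.2, 3.6]
opening: 0.153
time: 9.4
eef_pos: [0.6009, 0.0262, 0.1211]
tcp_rot: [0.987, 0.158, 0.001, 0.001]
contact_force: [0.7, 0.1, 3.3]
opening: 0.159
time: 9.7
eef_pos: [0.6009, 0.0262, 0.1211]
tcp_rot: [0.994, 0.108, 0.001, 0.001]
contact_force: [1.1, -1.8, 4.9]
opening: 0.153
shift cm [-0.094  -0.0051  0.0093] yaw now 12.456020545219777 tilt 0.16682148470753924
```

View pics/w3.png

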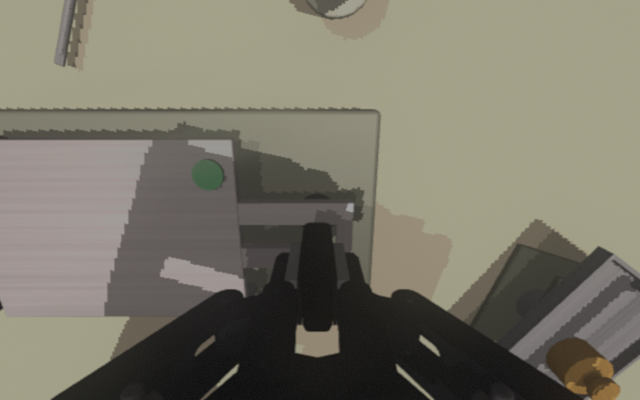

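View pics/s3c.png

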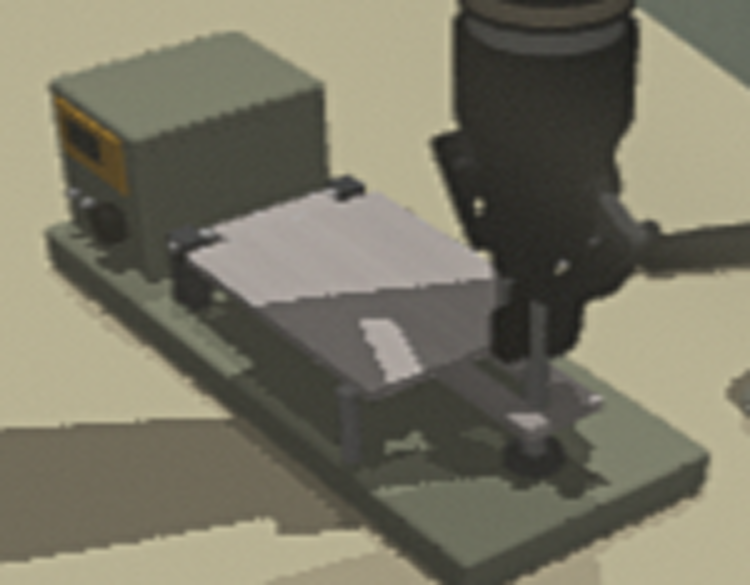

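The base edge runs level along row 110 in the wrist view, so the bar is square to the tester. In the side view the stage corner at about (290,198) looks flush with the post top. I check the height by triangulation.

Run:
```python
from h import *
np.set_printoptions(precision=4,suppress=True)
w=read_camera('wrist');s=read_camera('side');t=read_camera('top')
print('near free corner',*tri([(w,(246,317)),(s,(290,198.2))]))
c,sn=np.cos(np.radians(12.4)),np.sin(np.radians(12.4))
Rz=np.array([[c,-sn,0],[sn,c,0],[0,0,1]])
K=np.array([.6005,.0263,0]);O=K-Rz@[0,-.155,0];print('tester origin',O)
# predicted corner px for heights
for cam,d in (('wrist',w),('side',s)):
  for off in [(-.06,-.1,.075)]:
    pass
for z in (.065,.07,.075,.08):
  f=lambda d,px:atz(d,px,z)
  a,b=atz(w,(246,317),z),atz(w,(237,140),z)
  print(z,'width of free edge',np.linalg.norm(a-b), 'corners local',Rz.T@(a-O),Rz.T@(b-O))
cv2.imwrite('pics/t3c.png',cv2.resize(t['color'][150:260,130:340],None,fx=3.8,fy=4,interpolation=cv2.INTER_CUBIC)[:,:,::-1])
post=O+Rz@[-.067,-.1,.075];print('post px side',proj(s,post),'wrist',proj(w,post))
```

```text
near free corner [0.5324 0.0596 0.0721] [np.float64(2.3249726147909207), np.float64(2.324972614790881)]
tester origin [0.5672 0.1777 0.    ]
0.065 width of free edge 0.12632866591432979 corners local [-0.067  -0.1038  0.065 ] [ 0.0593 -0.1074  0.065 ]
0.07 width of free edge 0.12284523492380524 corners local [-0.0629 -0.1052  0.07  ] [ 0.0599 -0.1087  0.07  ]
0.075 width of free edge 0.11936180393328079 corners local [-0.0589 -0.1066  0.075 ] [ 0.0605 -0.11    0.075 ]
0.08 width of free edge 0.11587837294275624 corners local [-0.0548 -0.108   0.08  ] [ 0.061  -0.1113  0.08  ]
post px side [284.4826 196.1111] wrist [237.2631 326.8062]
```

View pics/t3c.png

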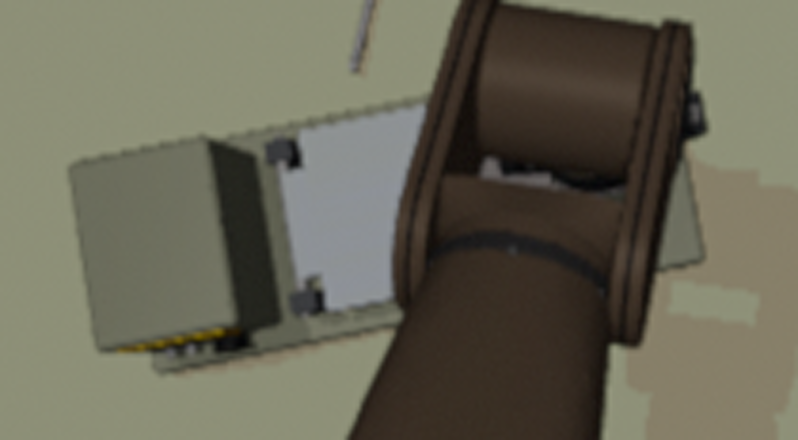

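The free edge measures 0.119 m at z = 0.075, against 0.120 given, so the stage is level within about 0.01 rad. I release the knob straight up, then check the stage without the arm in the way.

```bash
python3 -m crank '[[-0.3,0,0,0,0,0,0],[-0.3,0,0,0,0,0,0],[-0.3,0,0,0,0,0,0],[-0.3,0,0,0,0,0,0]]'
python3 -m crank '[[-0.3,0,0,-2,0,0,0],[-0.3,0,0,-4,0,0,0],[-0.3,0,0,-4.5,0,0,0],[-0.3,0,0,-4,0,0,0],[-0.3,0,0,0,0,0,0]]'
python3 - <<'E'
from h import *
np.set_printoptions(precision=4,suppress=True)
w=shot('wrist','w4.png');s=shot('side','s4.png')
cv2.imwrite('pics/s4c.png',cv2.resize(s['color'][110:240,215:365],None,fx=5,fy=4.5,interpolation=cv2.INTER_CUBIC)[:,:,::-1])
for n,d in (('wrist',w),('side',s)):
  for t in ['stage_mid','knob_grip']:
    print(n,t,[(round(r['p'],2),np.round(r['location'],1).tolist(),atz(d,r['location'],0.075 if t[0]=='s' else .119)) for r in place_of(t,n)])
E
```

```text
time: 10.35
eef_pos: [0.599, 0.027, 0.1193]
tcp_rot: [0.994, 0.108, -0.001, -0.0]
contact_force: [0.9, -0.4, 0.1]
opening: 0.647
time: 10.85
eef_pos: [0.603, 0.0264, 0.2735]
tcp_rot: [0.994, 0.108, 0.007, 0.001]
contact_force: [0.7, 0.7, 1.6]
opening: 0.651
wrist stage_mid [(0.69, [194.5, 181.5], array([0.5732, 0.158 , 0.075 ])), (0.37, [478.1, 247.3], array([ 0.5646, -0.1785,  0.075 ]))]
wrist knob_grip [(0.8, [315.1, 191.3], array([0.6028, 0.028 , 0.119 ])), (0.41, [478.4, 247.4], array([ 0.5802, -0.1486,  0.119 ]))]
side stage_mid [(0.82, [290.1, 169.5], array([0.5784, 0.1648, 0.075 ]))]
side knob_grip [(0.51, [321.3, 183.2], array([0.5948, 0.0205, 0.119 ]))]
```

View pics/w4.png

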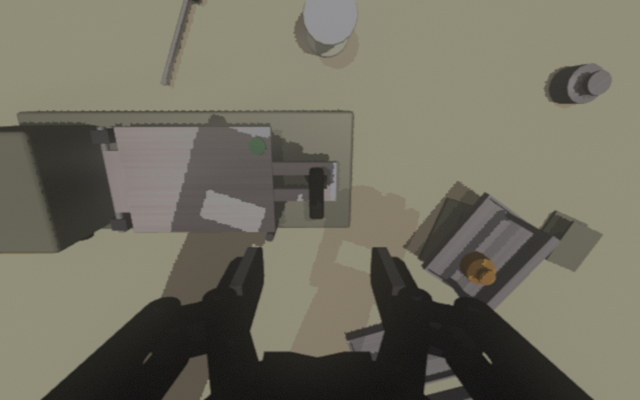

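View pics/s4c.png

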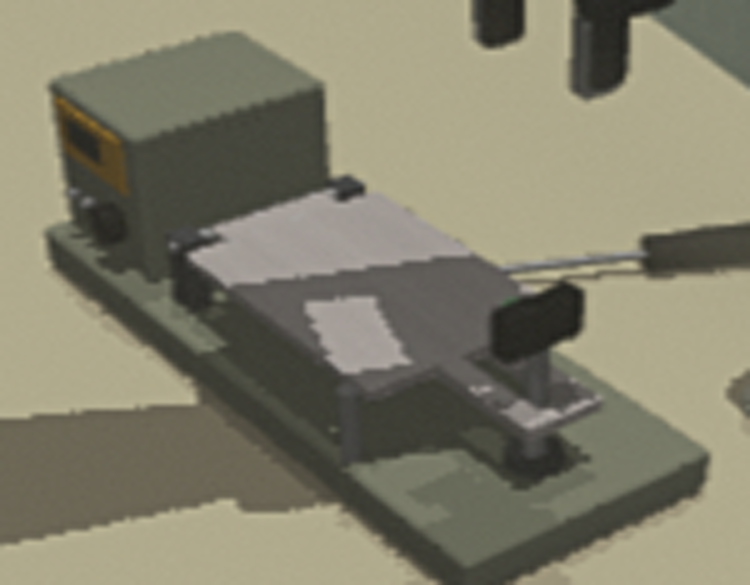

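Run:
```python
from h import *
np.set_printoptions(precision=2,suppress=True)
s=read_camera('side');w=read_camera('wrist')
c,sn=np.cos(np.radians(12.4)),np.sin(np.radians(12.4))
Rz=np.array([[c,-sn,0],[sn,c,0],[0,0,1]]);O=np.array([.5672,.1777,0])
P=lambda *l:proj(s,O+Rz@np.array(l))
im=s['color'].copy()
L=.165
big=cv2.resize(im[110:240,215:365],None,fx=5,fy=4.5,interpolation=cv2.INTER_CUBIC)[:,:,::-1].copy()
def pt(p): return (int((p[0]-215+.5)*5),int((p[1]-110+.5)*4.5))
for l in [(-.075,-.2,.03),(.075,-.2,.03),(-.06,.1,.13),(-.06,.196,.13),(.06,.1,.13),(-.067,-.1,.075)]:
    cv2.circle(big,pt(P(*l)),3,(0,0,255),-1)
for th,col in ((-.03,(255,0,0)),(0,(0,255,0)),(.03,(0,255,255))):
    q=[(-.06,.057,.075),(-.06,.057-L,.075+L*th),(.06,.057-L,.075+L*th),(.06,.057,.075)]
    cv2.polylines(big,[np.array([pt(P(*a)) for a in q])],True,col,1)
cv2.imwrite('pics/ov.png',big)
print(P(-.067,-.1,.075),P(-.06,-.108,.075))
```

```text
[284.47 196.11] [288.96 196.67]
```

View pics/ov.png

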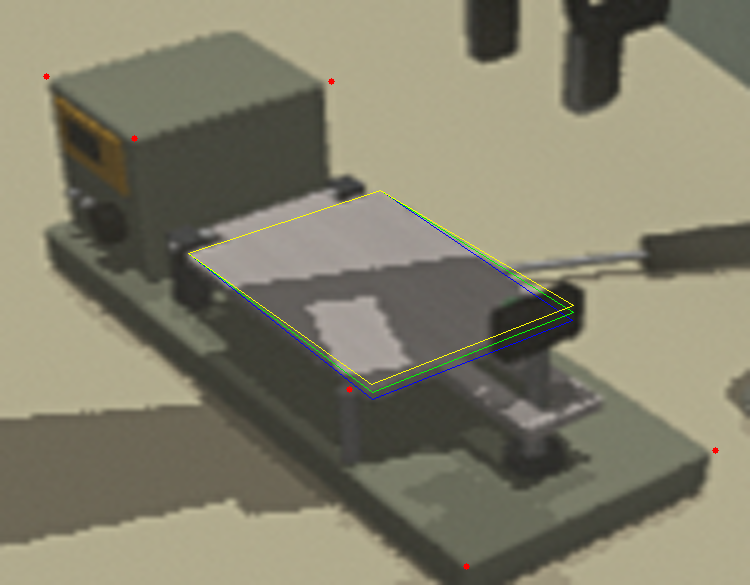

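Run:
```python
from h import *
np.set_printoptions(precision=4,suppress=True)
w=read_camera('wrist')
c,sn=np.cos(np.radians(12.4)),np.sin(np.radians(12.4))
Rz=np.array([[c,-sn,0],[sn,c,0],[0,0,1]]);O=np.array([.5672,.1777,0])
for px in [(116,180),(106,180),(272,180),(200,126),(200,232)]: print(px,Rz.T@(atz(w,px,.075)-O))
for px in [(352,180),(200,111),(322,229)]: print(px,Rz.T@(atz(w,px,.03)-O))
print(Rz.T@(atz(w,(317,192),.133)-O))
cv2.imwrite('pics/w4c.png',cv2.resize(w['color'][95:255,80:370],None,fx=2.7,fy=3,interpolation=cv2.INTER_CUBIC)[:,:,::-1])
```

```text
(116, 180) [-0.0011  0.0616  0.075 ]
(106, 180) [-0.0011  0.0724  0.075 ]
(272, 180) [-0.0011 -0.1056  0.075 ]
(200, 126) [ 0.0553 -0.0353  0.075 ]
(200, 232) [-0.0619 -0.0211  0.075 ]
(352, 180) [-0.0127 -0.1966  0.03  ]
(200, 111) [ 0.0684 -0.0202  0.03  ]
(322, 229) [-0.0779 -0.1602  0.03  ]
[ 0.0029 -0.1539  0.133 ]
```

View pics/w4c.png

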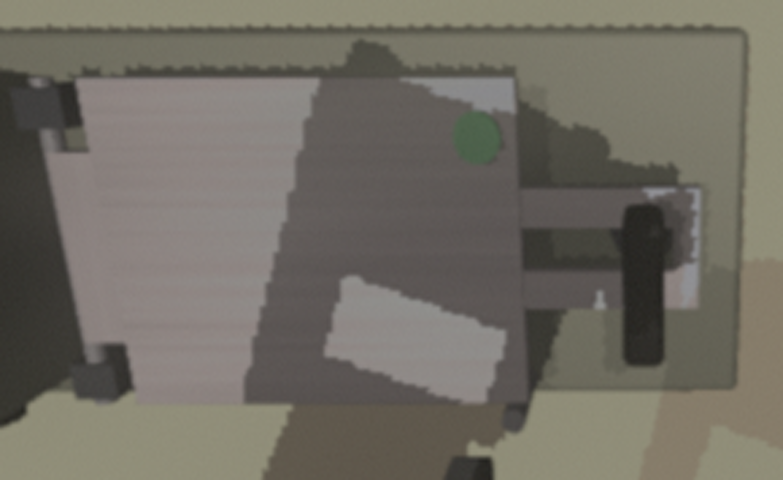

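The stage fits the level model in the side overlay. Its middle is at about (0.572, 0.155), and the bar is square to the base. Now I go to the pan.

```bash
python3 -m crank '[[-0.3,0,0,0,0,0,8.5],[-0.3,0,0,0,0,0,8.5],[-0.3,0,0,0,0,0,8.5],[-0.3,0,0,0,0,0,8.5],[-0.3,0,0,0,0,0,1]]'
python3 - <<'E'
from h import *
np.set_printoptions(precision=3,suppress=True)
togo([.545,-.190,.25])
E
```

```text
time: 11.8
eef_pos: [0.5997, 0.0266, 0.2647]
tcp_rot: [0.98, -0.197, -0.001, 0.0]
contact_force: [-0.0, 0.3, -0.4]
opening: 0.652
shift cm [ 3.306 22.093  1.471] yaw now -22.687282230297342 tilt 0.062186812324071354
```

```bash
python3 -m crank '[[-1,0.6,3.7,0.3,0,0,0],[-1,0.6,4.5,0.3,0,0,0],[-1,0.6,4.5,0.3,0,0,0],[-1,0.8,4.7,0.3,0,0,0],[-1,0.7,4.7,0.3,0,0,0]]'
python3 -m crank '[[-1,0,0,0,0,0,0],[-1,0,0,0,0,0,0],[-1,0,0,0,0,0,0]]'
python3 - <<'E'
from h import *
np.set_printoptions(precision=4,suppress=True)
togo([.545,-.190,.25])
d=shot('wrist','w5.png')
for t in ['pan_handle','weight_mid','pan']:
    print(t,[(round(r['p'],2),np.round(r['location'],1).tolist(),atz(d,r['location'],{'pan_handle':0.12,'weight_mid':.071,'pan':.05}[t])) for r in place_of(t,'wrist')])
E
```

```text
time: 12.3
eef_pos: [0.5446, -0.1916, 0.25]
tcp_rot: [0.981, -0.195, -0.0, -0.0]
contact_force: [0.3, -0.9, 0.4]
opening: 1.0
time: 12.6
eef_pos: [0.5454, -0.1893, 0.2502]
tcp_rot: [0.981, -0.195, -0.0, -0.0]
contact_force: [0.3, 0.7, 0.1]
opening: 1.0
shift cm [-0.0138  0.0829  0.0192] yaw now -22.5406330064672 tilt 0.033709149642724166
pan_handle [(0.62, [322.3, 184.1], array([ 0.5544, -0.1969,  0.12  ])), (0.62, [380.5, 351.3], array([ 0.3603, -0.1846,  0.12  ]))]
weight_mid [(0.56, [328.2, 190.9], array([ 0.5327, -0.1956,  0.071 ])), (0.47, [321.1, 170.7], array([ 0.5556, -0.1969,  0.071 ]))]
pan [(0.68, [319.1, 183.6], array([ 0.5384, -0.1878,  0.05  ])), (0.57, [319.5, 165.7], array([ 0.557 , -0.1959,  0.05  ])), (0.56, [365.9, 297.6], array([ 0.3775, -0.1857,  0.05  ])), (0.17, [80.0, 228.8], array([0.595 , 0.0922, 0.05  ]))]
```

View pics/w5.png

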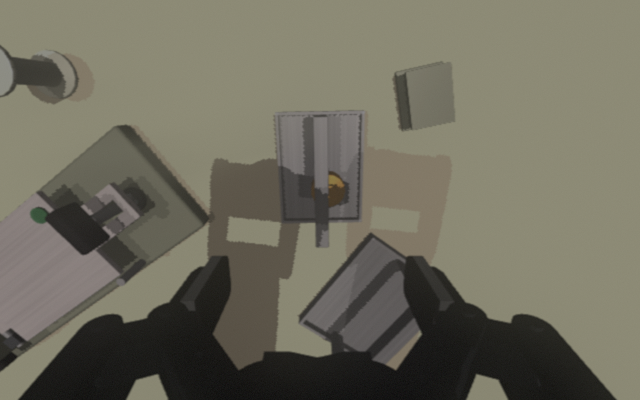

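Run:
```python
from h import *
d=read_camera('wrist')
cv2.imwrite('pics/w5c.png',cv2.resize(d['color'][100:255,265:375],None,fx=5,fy=3.8,interpolation=cv2.INTER_CUBIC)[:,:,::-1])
s=read_camera('side')
cv2.imwrite('pics/s5c.png',cv2.resize(s['color'][220:330,300:410],None,fx=5,fy=5,interpolation=cv2.INTER_CUBIC)[:,:,::-1])
```

```text
(no output)
```

View pics/w5c.png

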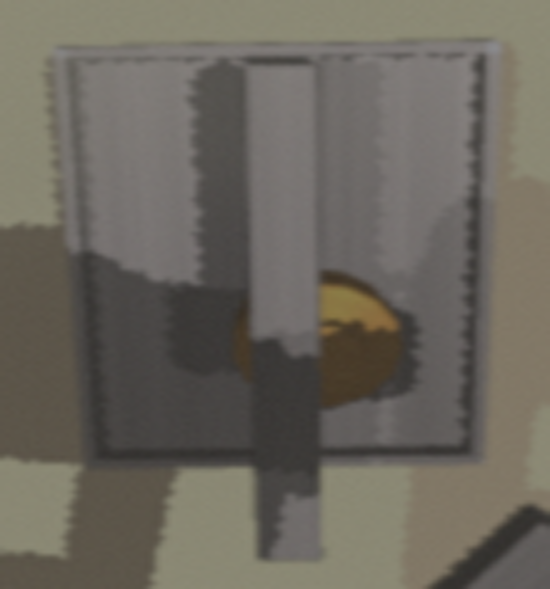

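View pics/s5c.png

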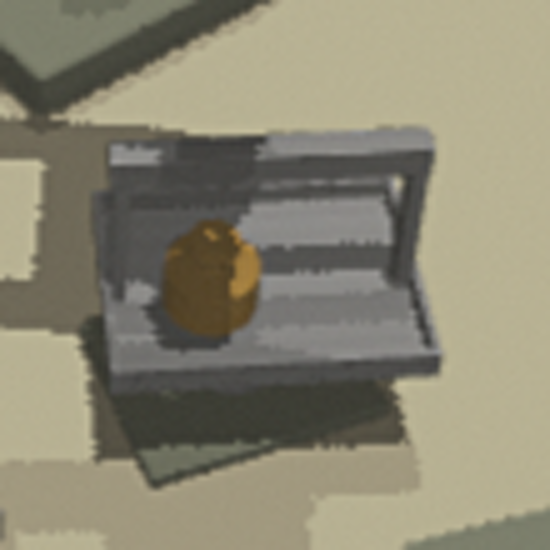

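Run:
```python
from h import *
np.set_printoptions(precision=4,suppress=True)
d=read_camera('wrist');s=read_camera('side')
cw=lambda x,y:(265+x/5-.5,100+y/3.8-.5)
cs=lambda x,y:(300+x/5-.5,220+y/5-.5)
z=.127
T=(atz(d,cw(247,65),z)+atz(d,cw(315,65),z))/2;B=(atz(d,cw(260,558),z)+atz(d,cw(322,560),z))/2
v=T-B;print('len',np.linalg.norm(v),'yaw',np.degrees(np.arctan2(v[1],v[0])),'mid',(T+B)/2)
p1,e1=tri([(d,cw(281,65)),(s,cs(420,133))]);p2,e2=tri([(d,cw(291,559)),(s,cs(115,152))]);print(p1,e1,p2,e2,(p1+p2)/2)
u=v[:2]/np.linalg.norm(v);m=((T+B)/2)[:2]
for wm in [tri([(d,cw(320,335)),(s,cs(212,285))])[0],tri([(d,(328.2,190.9)),(s,(339.9,272.5))])[0]]:
    q=wm[:2]-m;print('weight',wm,'along',q@u,'perp',q@[-u[1],u[0]])
# pan rim corners top at z=.062
c=[atz(d,cw(*a),.062) for a in [(55,48),(497,43),(480,462),(90,462)]];print(np.mean(c,0),np.linalg.norm(c[0]-c[1]),np.linalg.norm(c[1]-c[2]))
```

```text
len 0.11457555388298814 yaw -21.367397225821904 mid [ 0.5549 -0.1964  0.127 ]
[ 0.606  -0.2152  0.127 ] [np.float64(3.058821033698782), np.float64(3.0588210336987687)] [ 0.501  -0.1751  0.1264] [np.float64(0.32585681882811085), np.float64(0.32585681882797307)] [ 0.5535 -0.1951  0.1267]
weight [ 0.533  -0.1959  0.0623] along -0.020559403856860718 perp -0.007587106180445129
weight [ 0.5311 -0.1938  0.071 ] along -0.023136685023649375 perp -0.006289271192758399
[ 0.5553 -0.1963  0.062 ] 0.08828558812946077 0.11845364788798103
```

The handle top triangulates to 0.127 m as expected, with its middle at (0.5545, −0.196) and yaw −21.5°. The weight sits about 22 mm towards the robot along the bar, so I grip about 9 mm that way at (0.546, −0.1927).

```bash
python3 -m crank '[[-1,0,0,0,0,0,-1.1],[-1,0,0,0,0,0,0]]'
python3 - <<'E'
from h import *
np.set_printoptions(precision=3,suppress=True)
togo([.546,-.1927,.1225])
E
```

```text
time: 13.2
eef_pos: [0.5453, -0.19, 0.2503]
tcp_rot: [0.982, -0.186, -0.0, -0.0]
contact_force: [0.0, 0.5, -0.3]
opening: 1.004
shift cm [ 0.165  0.23  12.783] yaw now -21.493731433682328 tilt 0.001570940493101037
```

```bash
python3 -m crank '[[-1,0.16,0.23,1.5,0,0,0],[-1,0,0,3.5,0,0,0],[-1,0,0,3.5,0,0,0],[-1,0,0,1,0,0,0],[-1,0,0,0,0,0,0]]'
python3 - <<'E'
from h import *
np.set_printoptions(precision=3,suppress=True)
togo([.546,-.1927,.1225])
d=shot('wrist','w6.png')
E
```

```text
time: 13.7
eef_pos: [0.5444, -0.1922, 0.1525]
tcp_rot: [0.982, -0.187, -0.003, -0.001]
contact_force: [-0.7, -0.2, 0.3]
opening: 1.001
shift cm [ 0.18  -0.009  2.997] yaw now -21.55634045814808 tilt 0.3182599554466711
```

View pics/w6.png

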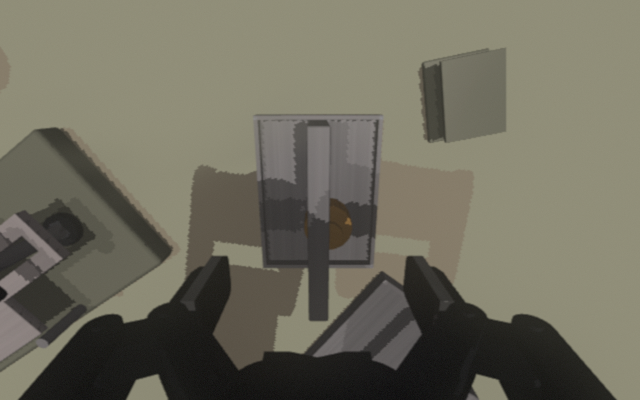

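The bar is at column 318, centred between the fingers. The weight appears at (329,223), a few mm to the side of the bar. I descend and close.

```bash
python3 -m crank '[[-1,0,0,1.5,0,0,0],[-1,0,0,1.2,0,0,0],[-1,0,0,0.6,0,0,0],[-1,0,0,0,0,0,0],[-1,0,0,0,0,0,0]]'
python3 -m crank '[[0.3,0,0,0,0,0,0],[1,0,0,0,0,0,0],[1,0,0,0,0,0,0],[1,0,0,0,0,0,0],[1,0,0,0,0,0,0]]' 70
python3 -m crank '[[1,0,0,0,0,0,0],[1,0,0,0,0,0,0]]'
python3 - <<'E'
from h import *
np.set_printoptions(precision=3,suppress=True)
togo([.546,-.1927,.1225]);s=get_state();print(s['contact_force'],s['wrist_torque'])
d=shot('wrist','w7.png')
E
```

```text
time: 14.25
eef_pos: [0.546, -0.1929, 0.1224]
tcp_rot: [0.982, -0.187, 0.0, 0.0]
contact_force: [-0.5, 0.0, -0.3]
opening: 0.997
time: 14.75
eef_pos: [0.5459, -0.193, 0.1225]
tcp_rot: [0.982, -0.187, 0.0, 0.0]
contact_force: [-4.8, -10.0, 4.0]
opening: 0.144
time: 14.95
eef_pos: [0.5459, -0.1932, 0.1225]
tcp_rot: [0.982, -0.187, 0.0, 0.0]
contact_force: [-1.0, -0.9, 0.5]
opening: 0.122
shift cm [-0.01  -0.054  0.004] yaw now -21.535436193876603 tilt 0.043840090319757184
[-1.042 -0.862  0.461] [-0.262  0.135  0.016]
```

View pics/w7.png

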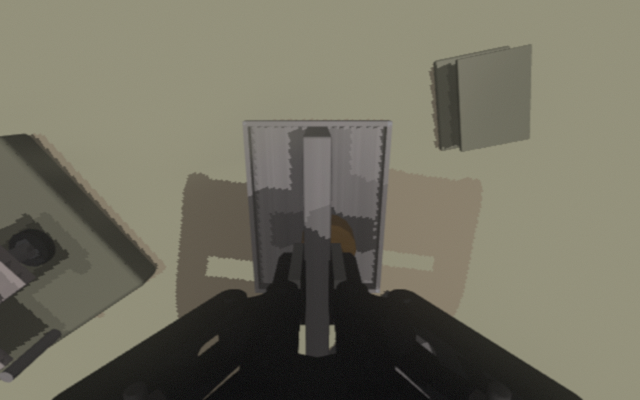

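The grip is on the bar (opening 0.122, about 10–12 mm). I lift slowly and check the balance.

```bash
python3 -m crank '[[1,0,0,-0.2,0,0,0],[1,0,0,-0.4,0,0,0],[1,0,0,-0.5,0,0,0],[1,0,0,-0.4,0,0,0],[1,0,0,0,0,0,0]]' 80
python3 -m crank '[[1,0,0,0,0,0,0],[1,0,0,0,0,0,0],[1,0,0,0,0,0,0]]'
python3 - <<'E'
from h import *
np.set_printoptions(precision=3,suppress=True)
for i in range(3):
    d=read_camera('wrist')
    s=get_state();r=R.from_quat(s['tcp_rot']).as_matrix();print(s['contact_force'],'torque tool',r.T@s['wrist_torque'],'force tool',r.T@s['contact_force'])
d=shot('wrist','w8.png');s=shot('side','s8.png')
cv2.imwrite('pics/s8c.png',cv2.resize(s['color'][200:330,280:430],None,fx=5,fy=4.5,interpolation=cv2.INTER_CUBIC)[:,:,::-1])
E
```

```text
time: 15.5
eef_pos: [0.5463, -0.1929, 0.1381]
tcp_rot: [0.982, -0.187, 0.001, 0.0]
contact_force: [1.0, -0.8, -4.4]
opening: 0.122
time: 15.8
eef_pos: [0.5457, -0.1927, 0.137]
tcp_rot: [0.982, -0.187, -0.0, -0.0]
contact_force: [0.0, 0.2, -4.2]
opening: 0.121
[-0.239  0.831 -5.543] torque tool [ 0.002 -0.016  0.057] force tool [-0.525 -0.684  5.543]
[ 0.109  0.219 -4.76 ] torque tool [ 0.021 -0.027 -0.021] force tool [ 0.023 -0.244  4.76 ]
[ 0.114  0.244 -4.205] torque tool [-0.018  0.017 -0.036] force tool [ 0.017 -0.269  4.205]
```

View pics/w8.png

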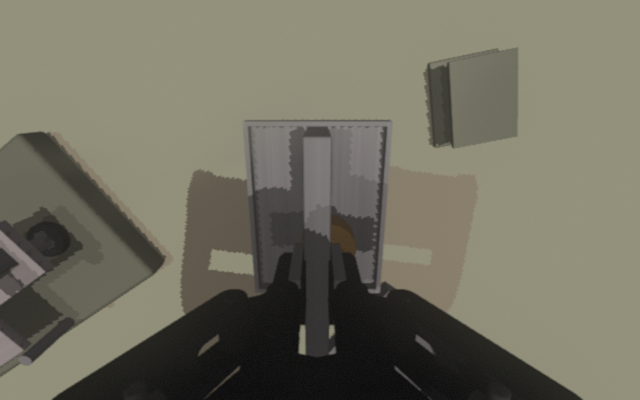

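View pics/s8c.png

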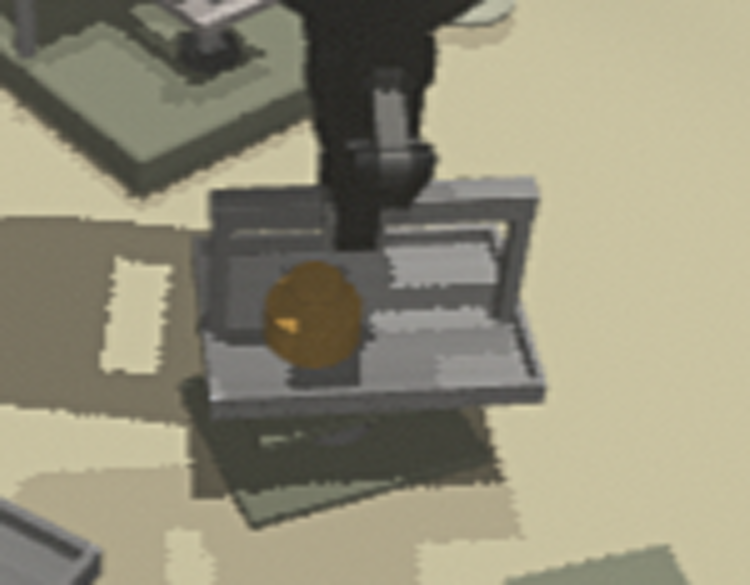

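The pan hangs level (torque about zero, load about 4.7 N) and the weight is still on it. I lift it clear of the knob's height.

```bash
python3 -m crank '[[1,0,0,-0.4,0,0,0],[1,0,0,-0.8,0,0,0],[1,0,0,-1.2,0,0,0],[1,0,0,-1.6,0,0,0],[1,0,0,-1.8,0,0,0]]'
python3 -m crank '[[1,0,0,-1.8,0,0,0],[1,0,0,-1.4,0,0,0],[1,0,0,-1,0,0,0],[1,0,0,-0.6,0,0,0],[1,0,0,-0.3,0,0,0]]'
python3 -m crank '[[1,0,0,0,0,0,-0.5],[1,0,0,0,0,0,-1.5],[1,0,0,0,0,0,-2.5],[1,0,0,0,0,0,-3.5],[1,0,0,0,0,0,-4]]'
python3 -m crank '[[1,0,0,0,0,0,-4],[1,0,0,0,0,0,-4],[1,0,0,0,0,0,-4],[1,0,0,0,0,0,-3.5],[1,0,0,0,0,0,-2.5]]'
python3 -m crank '[[1,0,0,0,0,0,-2.4],[1,0,0,0,0,0,-1],[1,0,0,0,0,0,-0.5],[1,0,0,0,0,0,0],[1,0,0,0,0,0,0]]'
python3 - <<'E'
from h import *
np.set_printoptions(precision=3,suppress=True)
togo([.563,.153,.245])
d=shot('wrist','w9.png')
E
```

```text
time: 16.55
eef_pos: [0.546, -0.1929, 0.1971]
tcp_rot: [0.982, -0.187, 0.0, 0.0]
contact_force: [0.8, 0.4, -5.9]
opening: 0.125
time: 17.05
eef_pos: [0.5459, -0.1928, 0.2469]
tcp_rot: [0.982, -0.187, 0.0, 0.0]
contact_force: [-0.8, 0.0, -4.6]
opening: 0.12
time: 17.55
eef_pos: [0.5455, -0.1926, 0.2451]
tcp_rot: [0.997, -0.081, -0.001, -0.0]
contact_force: [-0.1, -0.1, -4.8]
opening: 0.124
time: 18.05
eef_pos: [0.5455, -0.1926, 0.2452]
tcp_rot: [0.997, 0.075, -0.001, -0.001]
contact_force: [-1.1, -0.3, -4.6]
opening: 0.122
time: 18.55
eef_pos: [0.5458, -0.1928, 0.2461]
tcp_rot: [0.994, 0.108, -0.0, -0.0]
contact_force: [-0.5, -0.3, -4.2]
opening: 0.119
shift cm [  9.069 -33.415   0.118] yaw now 12.343650663177947 tilt 0.021191663323608955
```

View pics/w9.png

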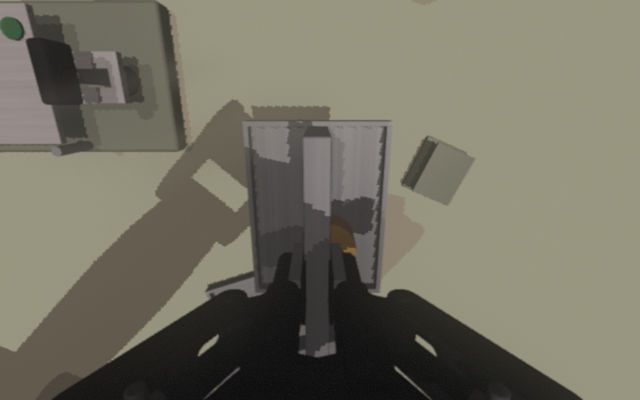

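```bash
python3 -m crank '[[1,0.14,-0.5,0,0,0,0],[1,0.27,-1,0,0,0,0],[1,0.41,-1.5,0,0,0,0],[1,0.54,-2,0,0,0,0],[1,0.6,-2.2,0,0,0,0]]'
python3 -m crank '[[1,0.6,-2.2,0,0,0,0],[1,0.6,-2.2,0,0,0,0],[1,0.6,-2.2,0,0,0,0],[1,0.6,-2.2,0,0,0,0],[1,0.6,-2.2,0,0,0,0]]'
python3 -m crank '[[1,0.6,-2.2,0,0,0,0],[1,0.6,-2.2,0,0,0,0],[1,0.6,-2.2,0,0,0,0],[1,0.6,-2.2,0,0,0,0],[1,0.54,-2,0,0,0,0]]'
python3 -m crank '[[1,0.46,-1.7,0,0,0,0],[1,0.33,-1.2,0,0,0,0],[1,0.22,-0.8,0,0,0,0],[1,0.1,-0.4,0,0,0,0],[1,0.08,-0.3,0,0,0,0]]'
python3 -m crank '[[1,0,0,0,0,0,0],[1,0,0,0,0,0,0],[1,0,0,0,0,0,0]]'
python3 - <<'E'
from h import *
np.set_printoptions(precision=3,suppress=True)
togo([.563,.153,.207])
d=shot('wrist','w10.png');s=shot('side','s10.png');t=shot('top','t10.png')
cv2.imwrite('pics/s10c.png',cv2.resize(s['color'][60:240,200:370],None,fx=4.5,fy=3.3,interpolation=cv2.INTER_CUBIC)[:,:,::-1])
E
```

```text
time: 19.1
eef_pos: [0.5496, -0.1165, 0.2464]
tcp_rot: [0.994, 0.108, 0.0, -0.0]
contact_force: [-0.1, 0.7, -4.8]
opening: 0.124
time: 19.6
eef_pos: [0.555, -0.0021, 0.2465]
tcp_rot: [0.994, 0.108, 0.0, -0.0]
contact_force: [-0.2, -0.1, -4.2]
opening: 0.119
time: 20.1
eef_pos: [0.5603, 0.1098, 0.2464]
tcp_rot: [0.994, 0.108, -0.0, -0.0]
contact_force: [0.6, 0.3, -4.1]
opening: 0.119
time: 20.6
eef_pos: [0.5632, 0.153, 0.2463]
tcp_rot: [0.994, 0.108, -0.0, 0.0]
contact_force: [0.1, -0.9, -4.8]
opening: 0.119
time: 20.9
eef_pos: [0.5633, 0.1523, 0.2463]
tcp_rot: [0.994, 0.107, -0.0, 0.0]
contact_force: [-0.6, 0.9, -5.5]
opening: 0.121
shift cm [-0.017 -0.072  3.933] yaw now 12.309796390849911 tilt 0.010458544785582103
```

View pics/w10.png

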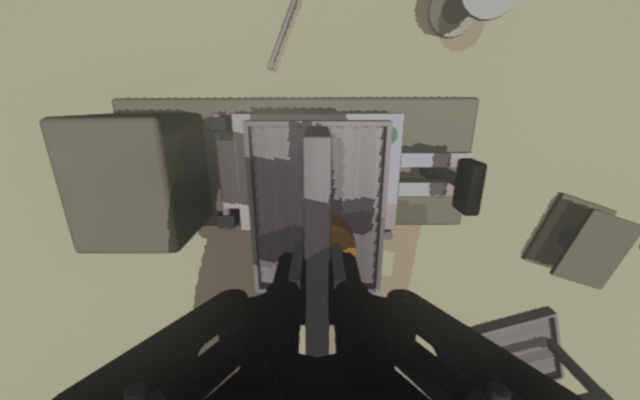

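View pics/s10c.png

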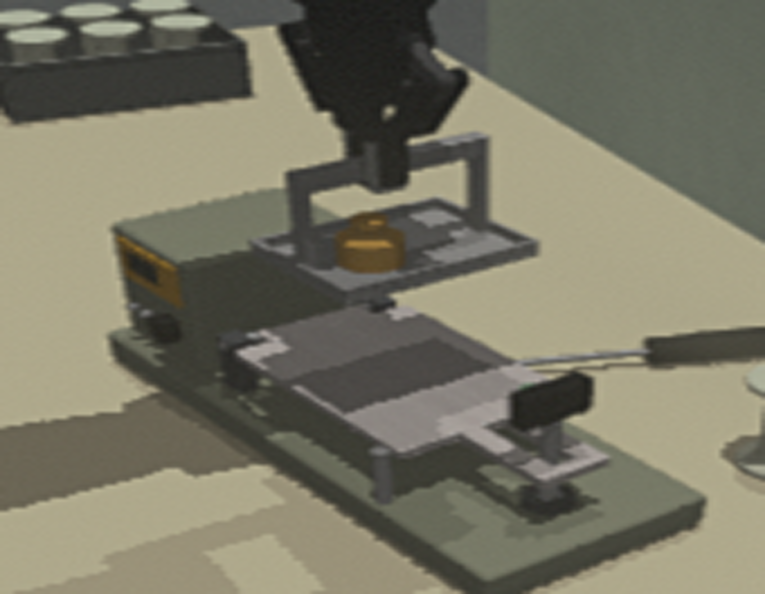

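The wrist view shows the stage's far edge at row 113 (columns 232–404), the near corners at about (241,231) and (396,232), and the pan rim from (244,121) to (391,121) down to row 291. The weight is at (342,233). I measure the centring.

Run:
```python
from h import *
np.set_printoptions(precision=4,suppress=True)
d=read_camera('wrist');s=read_camera('side');t=read_camera('top')
c=[atz(d,p,.075) for p in [(232,113),(404,113),(396,232),(241,231)]]
print('stage',np.mean(c,0),[np.linalg.norm(c[i]-c[i-1]) for i in range(4)]); print(np.array(c))
v=c[0]-c[1];print('yaw',np.degrees(np.arctan2(-v[0],v[1])))
p=[atz(d,q,.186) for q in [(244,121),(391,121),(380,291),(258,291)]]
print('pan',np.mean(p,0),[np.linalg.norm(p[i]-p[i-1]) for i in range(4)])
for n in ('wrist','side','top'):
  for th,z in (('stage_mid',.075),('pan',.174),('pan_handle',.244),('weight_mid',.195)):
    print(n,th,[(round(r['p'],2),np.round(r['location'],1).tolist()) for r in place_of(th,n)][:3])
dd=cv2.resize(d['color'][85:305,200:500],None,fx=2.6,fy=2.6,interpolation=cv2.INTER_CUBIC)
cv2.imwrite('pics/w10c.png',dd[:,:,::-1])
```

```text
stage [0.5726 0.1536 0.075 ] [np.float64(0.12144438465857822), np.float64(0.1626394435234157), np.float64(0.12257833633045298), np.float64(0.16592585754385705)]
[[0.6147 0.2464 0.075 ]
 [0.6495 0.0875 0.075 ]
 [0.5303 0.059  0.075 ]
 [0.4959 0.2213 0.075 ]]
yaw 12.349131623061787
pan [0.5736 0.1542 0.186 ] [np.float64(0.1181950339247276), np.float64(0.08762632671640742), np.float64(0.11815191261199816), np.float64(0.08747990128227222)]
wrist stage_mid []
wrist pan [(0.95, [495.9, 352.3]), (0.83, [316.7, 207.5])]
wrist pan_handle [(0.95, [314.8, 256.6])]
wrist weight_mid [(0.59, [330.4, 251.7])]
side stage_mid [(0.59, [288.2, 167.8]), (0.32, [455.5, 280.5])]
side pan [(0.74, [285.4, 133.6]), (0.59, [243.8, 334.0])]
side pan_handle [(0.78, [233.1, 295.3]), (0.7, [286.5, 108.7]), (0.26, [283.8, 191.0])]
side weight_mid [(0.71, [280.0, 130.8]), (0.34, [319.5, 179.7])]
top stage_mid [(0.95, [240.2, 198.3])]
top pan [(0.92, [370.4, 288.4]), (0.86, [235.3, 195.5])]
top pan_handle [(0.74, [373.4, 298.8]), (0.71, [225.9, 189.7])]
top weight_mid [(0.71, [234.2, 203.7]), (0.3, [233.4, 203.7])]
```

View pics/w10c.png

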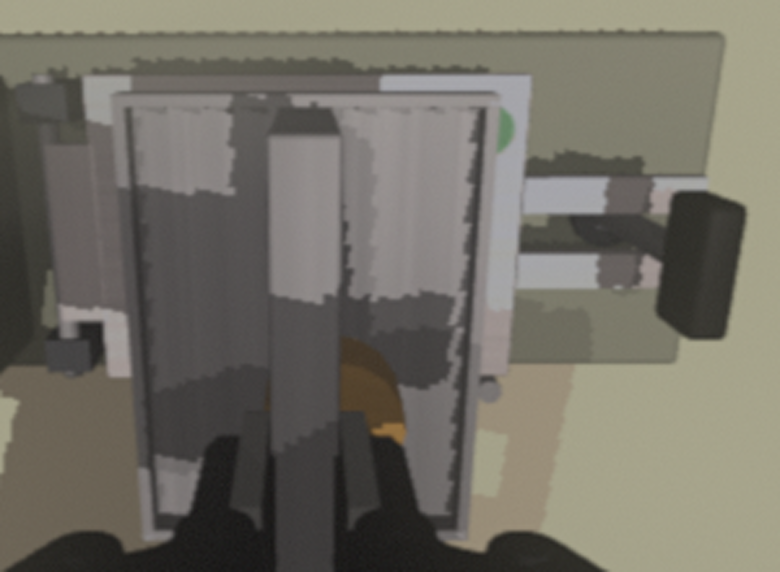

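View pics/t10.png

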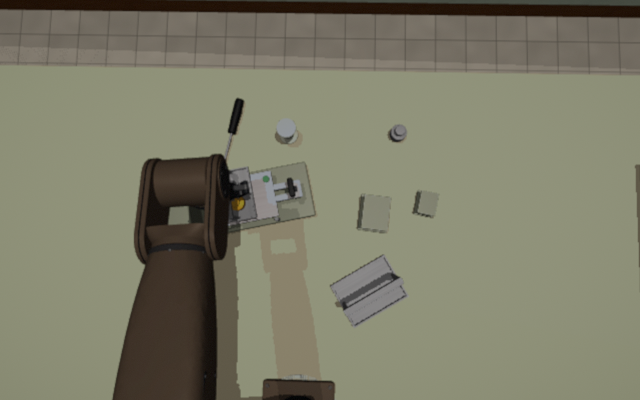

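The pan centre is (0.5736, 0.1542) and the stage centre (0.5726, 0.1536), about 1 mm apart. I lower by 3.9 cm to put the underside at 0.135 m.

```bash
python3 -m crank '[[1,0,0,0.3,0,0,0],[1,0,0,0.6,0,0,0],[1,0,0,0.8,0,0,0],[1,0,0,0.8,0,0,0],[1,0,0,0.7,0,0,0]]'
python3 -m crank '[[1,0,0,0.4,0,0,0],[1,0,0,0.2,0,0,0],[1,0,0,0.08,0,0,0],[1,0,0,0,0,0,0],[1,0,0,0,0,0,0]]'
python3 -m crank '[[1,0,0,0,0,0,0],[1,0,0,0,0,0,0],[1,0,0,0,0,0,0],[1,0,0,0,0,0,0],[1,0,0,0,0,0,0]]'
python3 - <<'E'
from h import *
np.set_printoptions(precision=4,suppress=True)
d=shot('wrist','w11.png');s=shot('side','s11.png');t=shot('top','t11.png')
st=get_state();print(st['time'],st['eef_pos'],st['dq'],st['contact_force'],st['wrist_torque'])
cv2.imwrite('pics/s11c.png',cv2.resize(s['color'][80:220,210:350],None,fx=5,fy=4.2,interpolation=cv2.INTER_CUBIC)[:,:,::-1])
cv2.imwrite('pics/w11c.png',cv2.resize(d['color'][85:305,200:500],None,fx=2.6,fy=2.6,interpolation=cv2.INTER_CUBIC)[:,:,::-1])
E
```

```text
time: 22.3
eef_pos: [0.5628, 0.1528, 0.2129]
tcp_rot: [0.994, 0.108, -0.001, -0.0]
contact_force: [-0.1, -0.1, -4.3]
opening: 0.122
time: 22.8
eef_pos: [0.5635, 0.1529, 0.208]
tcp_rot: [0.994, 0.108, 0.0, 0.0]
contact_force: [-0.2, 0.7, -4.3]
opening: 0.12
time: 23.3
eef_pos: [0.5632, 0.1529, 0.2075]
tcp_rot: [0.994, 0.108, 0.0, 0.0]
contact_force: [-0.7, 0.6, -4.0]
opening: 0.119
23.45 [0.5632 0.1529 0.2075] [ 0.0001 -0.0002 -0.0001 -0.0012  0.0005 -0.0018] [-0.1089  0.0481 -4.403 ] [-0.0131  0.0747 -0.0479]
```

View pics/s11c.png

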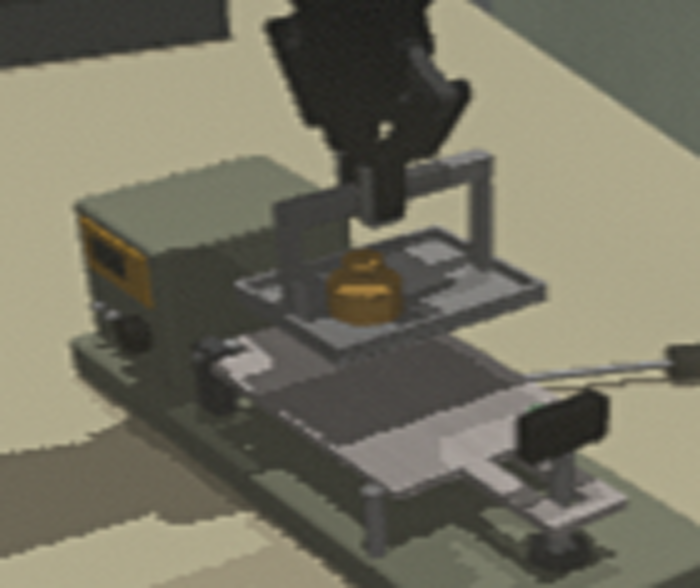

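View pics/w11c.png

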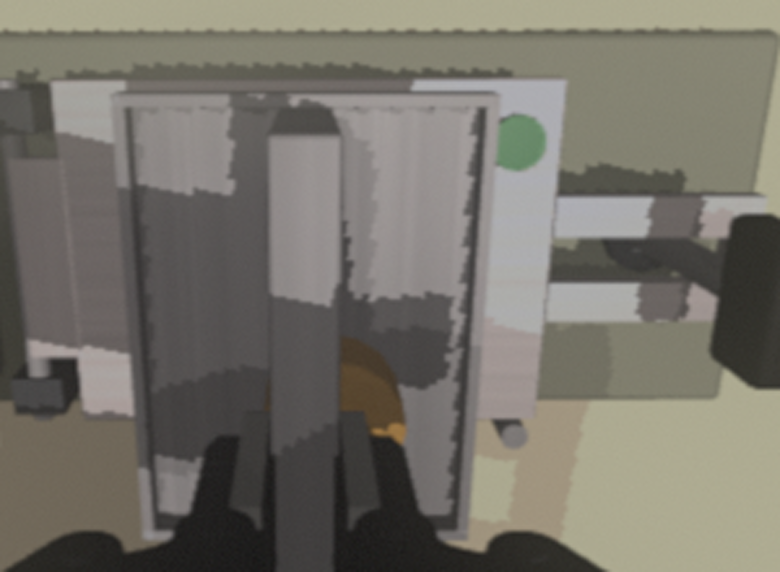

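The side view shows the pan level above the stage, the weight on it, and a clear gap all round. The stage corner is beside the post top. Last numeric check of heights:

Run:
```python
from h import *
np.set_printoptions(precision=4,suppress=True)
d=read_camera('wrist');s=read_camera('side')
cw=lambda x,y:(200+x/2.6-.5,85+y/2.6-.5); cs=lambda x,y:(210+x/5-.5,80+y/4.2-.5)
print('stage near free corner',*tri([(d,cw(537,418)),(s,cs(398,492))]))
print('post top',*tri([(d,cw(513,433)),(s,cs(374,488))]))
c=[atz(d,cw(*p),.075) for p in [(52,80),(565,80),(537,418),(83,412)]]
print('stage mid',np.mean(c,0),'widths hinge,free',np.linalg.norm(c[0]-c[3]),np.linalg.norm(c[1]-c[2]),'lengths',np.linalg.norm(c[0]-c[1]),np.linalg.norm(c[2]-c[3]))
print('pan rim corner near-free',*tri([(d,cw(465,538)),(s,cs(340,345))]))
print('pan rim corner far-free',*tri([(d,cw(497,95)),(s,cs(545,283))]))
p=[atz(d,cw(*q),.147) for q in [(115,95),(497,95),(466,538),(143,538)]];print('pan mid',np.mean(p,0))
st=get_state();print(st['eef_pos'],np.abs(st['dq']).max(),st['contact_force'])
```

```text
stage near free corner [0.533  0.0604 0.0739] [np.float64(0.4117812055523219), np.float64(0.41178120555248426)]
post top [0.5247 0.0675 0.0742] [np.float64(1.1160586243405908), np.float64(1.1160586243405988)]
stage mid [0.5744 0.1543 0.075 ] widths hinge,free 0.11600832265897551 0.1183678457010629 lengths 0.1624925766966151 0.16476977372746374
pan rim corner near-free [0.5242 0.1002 0.1478] [np.float64(0.8410098518259113), np.float64(0.8410098518259845)]
pan rim corner far-free [0.6395 0.1255 0.1464] [np.float64(1.0525936395116104), np.float64(1.0525936395116247)]
pan mid [0.5731 0.1555 0.147 ]
[0.5632 0.1529 0.2075] 0.0015951012227969489 [-0.1123  1.0932 -5.0217]
```

The stage corner (0.0739) and post top (0.0742) are flush. The rim is at 0.147, so the underside is at 0.135, 6 cm above the stage. The centring error is about 2 mm and the arm is still, so I hand in.

```bash
python3 -c "
from plant import *
print(sign_off()); s=get_state(); print(s['time'],s['eef_pos'],s['opening'])"
```

```text
the job is handed in; nothing more can be done
None
the job is handed in; nothing more can be done
```

The stage is level, and I handed in with the pan held still about 6 cm above its middle, the brass weight still on it. It took about 24 s of the 69 s.

**What I did:** I turned the tilt knob about 120° clockwise, until its bar was square to the tester. I then gripped the smaller pan's handle about 9 mm towards the weight, lifted it off the larger stand, carried it above knob height and lowered it over the stage.

**Last checks:**

| Check | Measured | Expected |
|---|---|---|
| Stage free corner vs index post top | 73.9 mm vs 74.2 mm | flush, 75 mm |
| Pan rim height | 146–148 mm | 147 mm (underside 135 mm) |
| Pan centre vs stage centre | within about 2 mm | aligned |
| Gripper tilt, last read just before the final lowering | about 0.01° | 0° |
| Joint speeds at hand-in | at most 0.002 rad/s | 0 |

The force reading was 4–5 N, just the load of the pan and weight. The pictures showed nothing else moved or touched.

**What disagreed:**
- The stage's free edge measured 1–2% wider than its hinge edge in the wrist view. That is within pixel error, and the match with the post top carries more weight.
- The weight appeared about 7 mm to the side of the handle line, and had since before the grasp.
- The state could not be read after handing in, so I have no reading from the final second.

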